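# Open the spent-pen bin by its pedal for a customer and ease it shut

### The job

A customer wants to throw spent pens into the green-lidded pen-recycling bin on the counter: with your fingertips, press its pedal down until the lid stands fully open and keep it open for about three seconds. Then let the pedal come up slowly under your fingers, so that the lid comes down gently and shuts without dropping or slamming, and take your hand away. Work the lid only through the pedal, leave the grey-lidded waste bin shut, and do not disturb the goods standing around.

Things in the scene. Friction and masses are not known exactly. Their poses are not given: they have to be found in the camera images.
- pen_bin: Pen-recycling bin: a round white steel 3-litre pedal bin with a black foot ring, green band and green domed lid, 174 mm across and 255 mm tall, fixed to the counter. Origin at the centre of its underside, on the counter. Its -x axis points out of the front, where the pedal sticks out (roughly towards the robot, up to 0.55 rad to either side); the lid hinge is at the back (+x).
- pen_tread (a point): Centre of the top of the green-lidded bin's pedal tread, the place to press; it moves with the pedal. The tread is black rubber with grey ribs, 52 mm wide (along the bin's y), 46 mm long. At rest it lies 135 mm in front of the bin's centre (48 mm clear of the foot ring), 46 mm above the counter, sloping up 0.18 rad away from the bin; fully down it is about 23 mm above the counter, nearly level.
- pen_pedal (a joint): Angle of that pedal, rad: 0 up at rest, 0.26 fully down at its stop. Its pivot lies under the bin, 85 mm behind the tread's centre and 24 mm above the counter. A push of about 7 to 12 N straight down on the tread works it; the lid's weight and a light spring bring it back up.
- pen_lid (a joint): Opening angle of the green lid, rad: 0 shut, 1.20 fully open (pedal at its stop). A push rod links it to the pedal: the lid turns 4.6 times as far, so 1 mm at the tread is about 0.054 rad of lid (23 mm in all). Little brakes it: if the pedal is let go, or let up faster than about 40 mm/s, the lid drops and slams.
- pen_lid_front (a point): Front edge of the green domed lid (the lid is 174 mm across, 25 mm high, hinged at the back of the bin, 94 mm behind its centre and 234 mm above the counter). Shut, this point is 86 mm in front of the bin's centre, 236 mm above the counter; it moves with the lid. When open it stands up at the back of the bin.
- waste_bin: General-waste bin: the same kind of pedal bin with a grey band and grey lid, fixed to the counter, next to the other; which of the two is on the left varies. Same frame and pedal position as pen_bin.
- waste_lid (a joint): Opening angle of the grey lid, rad: 0 shut; linked to its own pedal in the same way.
- pen_pot: Loose blue pot full of pens, 76 mm across, about 155 mm tall with its pens; origin at the centre of its underside. Bystander.
- glue_stick: Loose glue stick standing upright, white with a red cap, 29 mm across, 96 mm tall; origin at the centre of its underside. Bystander.
- highlighter: Loose yellow highlighter with a black cap lying flat, 120 x 23 x 16 mm, long axis along its x; origin on its underside near the middle. Bystander.

How it is judged (in metres and radians):
On the way, in this order (a step that is already met when the one before it is completed fails the run):
1. the green lid is held fully open (over 1.08 of 1.20 rad) for 2.5 s (value of joint pen_lid above 1.08 rad), for 2.5 s.
2. the green lid is shut again (value of joint pen_lid below 0.05 rad), for 0.2 s.
At the end, for the whole second after the job is handed in: The green lid has been held fully open and is shut again (within 0.05 rad) and at rest; the grey lid is shut (within 0.05 rad); pot, glue stick and highlighter are within 20 mm of where they stood, the pot and glue stick upright (value of joint each of pen_lid, waste_lid below 0.05 rad and velocity of joint pen_lid between -0.1 and 0.1 rad/s and distance of each of pen_pot, glue_stick, highlighter from where it was at the start of the episode below 0.02 m and angle between each of pen_pot, glue_stick's own z axis and vertical below 0.2 rad); the robot touches nothing.
It fails at once if the green lid drops or slams: it closes faster than 3 rad/s (its front edge at about 0.5 m/s) (velocity of joint pen_lid below -3 rad/s).
It fails at once if the green lid is touched or lifted directly instead of through the pedal (over 1 N) (contact force between any of the fingers, the arm and pen_lid above 1 N).
It fails at once if the grey-lidded waste bin is opened (over 0.15 rad) (value of joint waste_lid above 0.15 rad).
It fails at once if a bystander is shoved (over 20 mm), lifted or tipped (distance of any of pen_pot, glue_stick, highlighter from where it was at the start of the episode above 0.02 m or angle between any of pen_pot, glue_stick, highlighter's own z axis and vertical above 0.3 rad).
It also fails if it takes over 48 s, if anything falls off the work surface, if the arm or the gripper's body presses on something with over 40 N, if the wrist force passes 120 N, or if a joint passes its speed limit or range.

### The arm

A 6-joint arm with a two-finger parallel gripper is mounted at the origin on the work surface. World frame = base frame: x ahead of the robot, y to its left, z up, the work surface at z = 0. Lengths are in mm, angles in rad, forces in N, time in s.
With the tool pointing down it reaches from about 350 to 975 mm from the base axis. Payload 7.1 kg.
Tool frame: the origin (TCP) lies at the very end of the fingers, on their centre line; the grasp point (between the pads) lies ctrl.hold_point_z behind it (ctrl.hold_point_z is the distance from the TCP to the grasp point, in mm); z points along the fingers, y is the line along which they close (so a half turn about z gives the same grasp; the last joint's range is limited). The gripper opens to 88 mm and grips with 3 to 60 N. Pads are 20 mm wide; open, the fingers measure 115 mm over their backs; the gripper's body (75 mm by 178 mm) begins 61 mm behind the grasp point.
Start: joints at [-1.197, 0.423, 1.63, -0, 1.089, -0.019], TCP at [239.251, -577.377, 222.675] pointing down, gripper open.
Joint ranges: [-3, 3], [-0.9, 2.11], [0.09, 2.58], [-1.31, 4.45], [0.11, 2.69], [-2.54, 2.54]. Speed limits (rad/s): [2.39, 2.39, 3.01, 3.14, 3.14, 3.14].

### API

Orientations are given as a rotation vector (axis times angle).
In Python, from workcell import ctrl gives the robot as it stands. The module is installed in compiled form; this text tells all that it offers.
- The arm moves only by the shell command python3 -m creep 'ROWS'. ROWS is JSON, a list of rows, each an object with "translation": the shift along the tool's x, y, z in mm, a list of three; "angular": the turn, a rotation vector about the tool's x, y, z in rad, a list of three; "jaw": the opening, from 0 (shut) to 1 (fully open). A call has exactly 8 rows; each row is the pose to reach, as a shift and turn from the pose commanded when the call began, along the tool's axes at that moment; what a row does not reach only later rows make up. A row lasts 1/8 s, in which the tool goes at most 62.5 mm and 10.7 degrees, less where a joint would pass 70% of its speed; a pose out of reach is approached as far as the arm can. A call with a gripper value outside its range is refused whole. The fingers move at their own pace and stop on an object; the grip force is fixed at half the most. Time passes only in rows, so rows that repeat a pose let the fingers close, or fill a call up. It gives the time, the measured TCP pose, the force, the opening and the grip force at its end, in the units of the state.
- ctrl.get_obs(): the state, without advancing time (a new reading comes with each control period).
- ctrl.get_image(name): name is "scene" or "top"; returns the picture (384x512x3 uint8, red, green, blue); there is no depth.
- ctrl.camera_info(name): a dict with "camera_matrix" (3x3 intrinsics, pixels), "world_from_camera" (4x4, takes a point from camera to world coordinates). Camera axes: x right, y up, looking along -z (the intrinsics and any distortion apply to the point x, -y, -z); pixel columns grow to the right and rows downward; lengths in mm; the calibration is good to about 2 mm. A picture is of the moment at which its call begins. camera_info takes no time and is no camera call.
- ctrl.close_job(): hands the job in; it is judged then, once.
Trained networks look in the newest picture that a camera, given by its name, has taken for a name from the list of things; names that differ only in an ending like _2 or _b are one class to them, and where a whole thing is asked for, a point or a joint stands for the part that bears it (a point fixed in the world has none). Each returns a list of dicts, best first, with "score" (0 to 1); they miss things now and then, are a little off and sometimes report something else, mostly with a low value. They report only what shows in the picture. A call takes as long as a camera call.
- ctrl.look_for(camera, label): "rect" ([left, top, right, bottom] in pixels, round what is visible of it).
The state is a dict: "t": time; "qpos": joint angles; "qvel": joint speeds; "joint_torque": joint torques, N m; "ee_pos": TCP position; "orientation": TCP orientation; "ft_force": force on the tool from outside, world axes, zero at the start; "moment": the same for the moment, N m; "width": finger opening in mm; "grasp_force": force on a finger pad.
Only numpy, scipy, OpenCV 4.12 (cv2) and the standard library are available. Lean on these libraries where they do the work, as an engineer would, in place of code of your own. Each camera call takes 0.05 s, during which the arm holds its last target. There are 200 camera calls.

## Working session

There is one attempt and no reset: what is moved stays moved. The work goes in short steps, Python scripts to look and compute and a shell command to move; the robot and the scene stay as the last step left them, time stands still between calls to the robot, and variables do not carry over. Pictures are saved under pics/ and viewed, at most 10 in all, crops included, and the job is handed in when it is done.

```bash
mkdir -p pics
python3 - <<'E'
from workcell import ctrl
import cv2
for c in("scene","top"):
    cv2.imwrite(f"pics/{c}0.png",ctrl.get_image(c)[:,:,::-1])
    i=ctrl.camera_info(c);print(c,i["camera_matrix"],i["world_from_camera"],[k for k in i])
    for n in("pen_bin","pen_tread","pen_lid","waste_bin","pen_pot","glue_stick","highlighter"):
        print(n,[(round(d["score"],2),[round(v) for v in d["rect"]]) for d in ctrl.look_for(c,n)[:3]])
o=ctrl.get_obs();print(o["t"],o["ee_pos"],o["orientation"],o["ft_force"],ctrl.hold_point_z)
E
```

```text
scene [[442.96675493   0.         255.38217643]
 [  0.         442.96675493 193.15091543]
 [  0.           0.           1.        ]] [[ 1.56398102e-01  9.20850219e-01 -3.57175737e-01  1.53634764e+02]
 [-9.87684996e-01  1.47364855e-01 -5.25542422e-02 -7.12674389e+01]
 [ 4.24056515e-03  3.60996500e-01  9.32557529e-01  1.26299421e+03]
 [ 0.00000000e+00  0.00000000e+00  0.00000000e+00  1.00000000e+00]] ['camera_matrix', 'world_from_camera']
pen_bin [(0.64, [312, 130, 388, 247]), (0.59, [323, 133, 390, 196])]
pen_tread [(0.83, [321, 220, 341, 246])]
pen_lid [(0.73, [324, 134, 389, 197])]
waste_bin [(0.85, [131, 113, 201, 228]), (0.31, [107, 145, 141, 184])]
pen_pot [(0.71, [107, 146, 140, 185])]
glue_stick [(0.65, [390, 194, 407, 216])]
highlighter [(0.54, [216, 256, 246, 293]), (0.34, [318, 220, 342, 247])]
top [[425.29906287   0.         255.36596872]
 [  0.         425.29906287 184.5653997 ]
 [  0.           0.           1.        ]] [[-7.51278669e-02  9.76781316e-01 -2.00634157e-01  2.80846184e+02]
 [-9.97173713e-01 -7.34655443e-02  1.57289419e-02  1.65479285e+01]
 [ 6.24039050e-04  2.01248789e-01  9.79539961e-01  1.53729814e+03]
 [ 0.00000000e+00  0.00000000e+00  0.00000000e+00  1.00000000e+00]] ['camera_matrix', 'world_from_camera']
pen_bin [(0.79, [296, 115, 355, 203])]
pen_tread [(0.6, [310, 185, 325, 201])]
pen_lid [(0.91, [305, 118, 355, 169])]
waste_bin [(0.95, [145, 136, 208, 220])]
pen_pot [(0.97, [128, 170, 153, 191])]
glue_stick [(0.33, [310, 184, 325, 201])]
highlighter [(0.63, [245, 227, 257, 260]), (0.53, [308, 186, 326, 202])]
0.8 [ 239.24338126 -577.36434374  222.71195224] [ 3.08118997e+00  6.12991999e-01 -8.94990351e-07] [-0.49251676 -0.14373465 -0.78224155] 18.700000000000003
```

View pics/scene0.png

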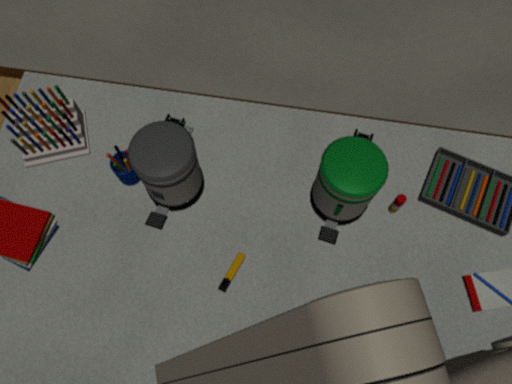

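View pics/top0.png

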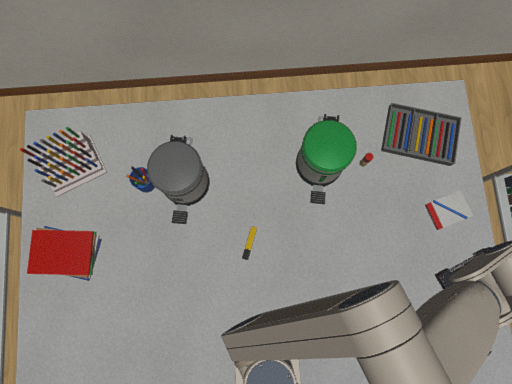

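The scene view shows the green bin on the right, with its lid at about (354,166) and tread at about (329,235). In the top view the lid is at (330,146) and the tread at (318,197). The glue stick is to the right of the bin and the highlighter lies in front, between the two bins. Next I'll enlarge the tread in both views.

Run:
```python
import cv2,numpy as np
a=cv2.imread("pics/scene0.png")[205:255,305:355];b=cv2.imread("pics/top0.png")[175:215,298:338]
r=lambda x,s:cv2.resize(x,None,fx=s,fy=s,interpolation=cv2.INTER_CUBIC)
o=np.hstack([r(a,8),r(b,10)]);cv2.imwrite("pics/crop.png",np.clip(o*1.6,0,255).astype('uint8'))
from workcell import ctrl
def ray(c,u,v):
    i=ctrl.camera_info(c);K=i["camera_matrix"];T=i["world_from_camera"]
    p=np.linalg.solve(K,[u,v,1]);return T[:3,3],T[:3,:3]@[p[0],-p[1],-p[2]]
def atz(c,u,v,z):
    o,d=ray(c,u,v);return (o+d*(z-o[2])/d[2]).round(1)
def tri(pa,pb):
    o1,d1=ray("scene",*pa);o2,d2=ray("top",*pb)
    s=np.linalg.lstsq(np.c_[d1,-d2],o2-o1,rcond=None)[0];p,q=o1+s[0]*d1,o2+s[1]*d2
    return ((p+q)/2).round(1),np.linalg.norm(p-q).round(1)
print("tread",tri((329,235),(318,197)),atz("scene",329,235,46),atz("top",318,197,46))
# lid centroid via green mask
cs={}
for c in("scene","top"):
    im=cv2.imread(f"pics/{c}0.png").astype(int);m=((im[:,:,1]>im[:,:,2]+50)&(im[:,:,1]>im[:,:,0]+25)).astype('uint8')
    n,l,s,ce=cv2.connectedComponentsWithStats(m);k=1+s[1:,4].argmax();print(c,s[k],ce[k]);cs[c]=ce[k]
    print(atz(c,*ce[k],245))
print(tri(cs["scene"],cs["top"]))
print("glue",tri((399,205),(367,160)),"hl",atz("scene",231,272,10),atz("top",250,243,10))
```

```text
tread (array([ 523.5, -226.5,   55.2]), np.float64(3.5)) [ 526.8 -229.4   46. ] [ 524.5 -226.3   46. ]
scene [ 321  137   66   60 3059] [354.26185028 166.69238313]
[ 653.8 -249.3  245. ]
top [ 303  120   53   52 2113] [329.12352106 145.83577851]
[ 652.7 -246.1  245. ]
(array([ 652.5, -247.4,  246.7]), np.float64(3.2))
glue (array([ 643.3, -416. ,   60.1]), np.float64(4.9)) hl [385.7  30.1  10. ] [383.   27.1  10. ]
```

View pics/crop.png

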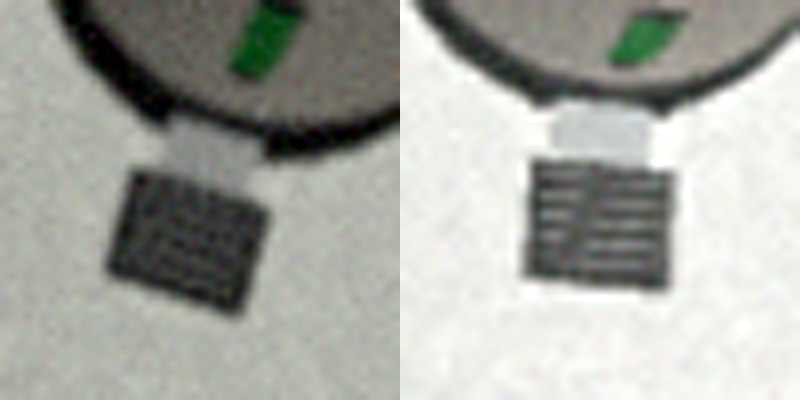

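The crop puts the tread centre at scene (328.5,235.0) and top (317.8,197.5), which is about (524.5,-227.5,46) in the world. With the lid centre at (653,-248), the bin's +x axis points at yaw ≈ -0.16. I'll approach with the fingers closed and the tool tilted 0.25 rad so the hand leans back from the bin.

```bash
cat > h.py <<'E'
import numpy as np
from workcell import ctrl
from scipy.spatial.transform import Rotation as R
yaw,a=-0.16,0.25
bx=np.array([np.cos(yaw),np.sin(yaw),0]);zh=np.array([0,0,1.])
z=np.sin(a)*bx-np.cos(a)*zh;x=np.cos(a)*bx+np.sin(a)*zh
Rt=R.from_matrix(np.c_[x,np.cross(z,x),z]); tread=np.array([524.5,-227.5,46])
def rel(p):
    o=ctrl.get_obs();R0=R.from_rotvec(o["orientation"])
    print("t",o["t"],"tcp",o["ee_pos"].round(1),"F",o["ft_force"].round(1),"w",round(o["width"],1))
    print("trans",R0.inv().apply(p-o["ee_pos"]).round(1),"ang",(R0.inv()*Rt).as_rotvec().round(3),"down",R0.inv().apply(-zh).round(4))
E
python3 -c "
from h import *
rel(tread+5*bx+[0,0,74])"
```

```text
t 0.8 tcp [ 239.2 -577.4  222.7] F [-0.5 -0.1 -0.8] w 87.8
trans [ 401.7 -211.4  102.7] ang [-0.069  0.244  0.55 ] down [ 0. -0.  1.]
```

```bash
python3 -m creep '[{"translation":[40,-21,5],"angular":[-0.007,0.024,0.055],"jaw":0},{"translation":[95,-50,15],"angular":[-0.016,0.058,0.13],"jaw":0},{"translation":[150,-79,30],"angular":[-0.026,0.09,0.205],"jaw":0},{"translation":[205,-108,45],"angular":[-0.035,0.124,0.28],"jaw":0},{"translation":[260,-137,60],"angular":[-0.045,0.158,0.356],"jaw":0},{"translation":[310,-163,75],"angular":[-0.053,0.188,0.424],"jaw":0},{"translation":[360,-189,90],"angular":[-0.062,0.219,0.493],"jaw":0},{"translation":[401.7,-211.4,102.7],"angular":[-0.069,0.244,0.55],"jaw":0}]'
python3 -c "
from h import *
rel(tread+5*bx+[0,0,74])"
```

```text
t: 1.8
ee_pos: [530.6, -226.6, 119.7]
orientation: [3.087, -0.25, 0.391]
ft_force: [0.3, -0.2, 0.4]
width: 11.4
grasp_force: 0.0
t 1.8 tcp [ 530.6 -226.6  119.7] F [ 0.3 -0.2  0.4] w 11.4
trans [-0.8  1.9 -0.5] ang [-0.    -0.002 -0.002] down [-2.490e-01  7.000e-04  9.685e-01]
```

```bash
python3 -m creep '[{"translation":[-3,0.5,9],"angular":[0,0,0],"jaw":0},{"translation":[-6,1,20],"angular":[0,0,0],"jaw":0},{"translation":[-9,1.5,32],"angular":[0,0,0],"jaw":0},{"translation":[-12,1.5,43],"angular":[0,0,0],"jaw":0},{"translation":[-14,1.5,51],"angular":[0,0,0],"jaw":0},{"translation":[-15,1.5,57],"angular":[0,0,0],"jaw":0},{"translation":[-15,1.5,57],"angular":[0,0,0],"jaw":0},{"translation":[-15,1.5,57],"angular":[0,0,0],"jaw":0}]'
python3 - <<'E'
from h import *
import cv2
rel(tread+5*bx+[0,0,4])
a=ctrl.get_image("scene")[130:280,260:420,::-1];b=ctrl.get_image("top")[100:250,260:420,::-1]
cv2.imwrite("pics/over.png",cv2.resize(np.hstack([a,b]),None,fx=2.5,fy=2.5,interpolation=2))
E
```

```text
t: 2.8
ee_pos: [529.0, -229.8, 61.3]
orientation: [3.087, -0.248, 0.389]
ft_force: [0.1, 0.5, 0.5]
width: 0.2
grasp_force: 0.0
t 2.8 tcp [ 529.  -229.8   61.3] F [0.1 0.5 0.5] w 0.2
trans [-2.6 -1.5 11. ] ang [-0.    -0.001 -0.   ] down [-2.482e-01  1.000e-04  9.687e-01]
```

View pics/over.png

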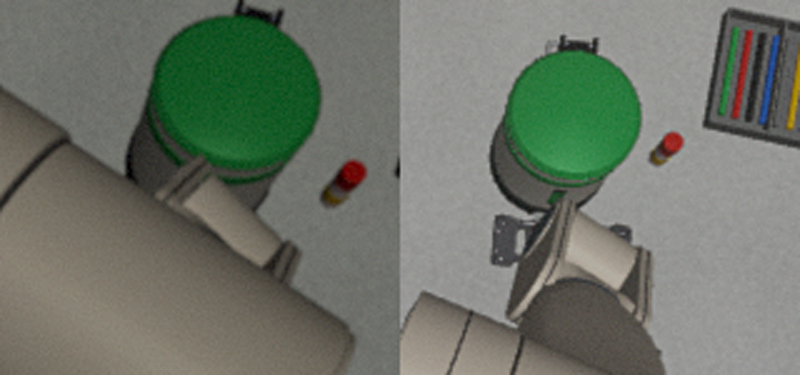

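The lid is shut and clear of the gripper, though the hand now hides the tread. I'll find contact by force instead.

```bash
python3 -m creep '[{"translation":[-0.7,-0.7,2.5],"angular":[0,0,0],"jaw":0},{"translation":[-1.4,-1.5,5],"angular":[0,0,0],"jaw":0},{"translation":[-2,-1.5,8],"angular":[0,0,0],"jaw":0},{"translation":[-2.7,-1.5,11],"angular":[0,0,0],"jaw":0},{"translation":[-3.4,-1.5,13.5],"angular":[0,0,0],"jaw":0},{"translation":[-4,-1.5,16],"angular":[0,0,0],"jaw":0},{"translation":[-4.6,-1.5,18],"angular":[0,0,0],"jaw":0},{"translation":[-4.6,-1.5,18],"angular":[0,0,0],"jaw":0}]'
```

```text
t: 3.9
ee_pos: [528.2, -228.0, 42.5]
orientation: [3.089, -0.248, 0.387]
ft_force: [-5.2, 1.1, 9.4]
width: 0.1
grasp_force: 4.5
```

```bash
python3 -m creep '[{"translation":[-0.5,0,2],"angular":[0,0,0],"jaw":0},{"translation":[-1,0,4],"angular":[0,0,0],"jaw":0},{"translation":[-1.5,0,6],"angular":[0,0,0],"jaw":0},{"translation":[-2,0,8],"angular":[0,0,0],"jaw":0},{"translation":[-2.5,0,10],"angular":[0,0,0],"jaw":0},{"translation":[-3,0,12],"angular":[0,0,0],"jaw":0},{"translation":[-3.4,0,13.5],"angular":[0,0,0],"jaw":0},{"translation":[-3.6,0,14.5],"angular":[0,0,0],"jaw":0}]'
python3 - <<'E'
from h import *
import cv2
rel(tread+5*bx+[0,0,4])
a=ctrl.get_image("scene")[60:280,260:420,::-1];b=ctrl.get_image("top")[30:250,260:420,::-1]
cv2.imwrite("pics/press.png",cv2.resize(np.hstack([a,b]),None,fx=2.5,fy=2.5,interpolation=2))
E
```

```text
t: 4.9
ee_pos: [527.8, -227.8, 27.1]
orientation: [3.089, -0.248, 0.385]
ft_force: [-5.1, -0.5, 5.8]
width: 0.5
grasp_force: 2.9
t 4.9 tcp [ 527.8 -227.8   27.1] F [-5.1 -0.5  5.8] w 0.5
trans [  7.2   0.3 -21.8] ang [-0.001  0.002 -0.   ] down [-0.2455  0.0011  0.9694]
```

View pics/press.png

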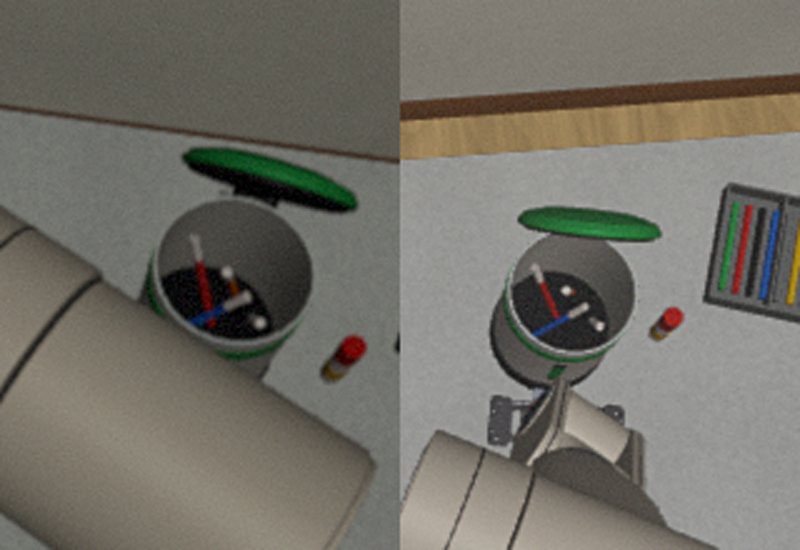

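The lid is nearly fully open, standing at the back of the bin at about (590,222) in the right-hand crop. I'll press gently on until the force shows the stop.

```bash
python3 -m creep '[{"translation":[-0.2,0,0.7],"angular":[0,0,0],"jaw":0},{"translation":[-0.4,0,1.4],"angular":[0,0,0],"jaw":0},{"translation":[-0.5,0,2],"angular":[0,0,0],"jaw":0},{"translation":[-0.6,0,2.5],"angular":[0,0,0],"jaw":0},{"translation":[-0.7,0,3],"angular":[0,0,0],"jaw":0},{"translation":[-0.7,0,3],"angular":[0,0,0],"jaw":0},{"translation":[-0.7,0,3],"angular":[0,0,0],"jaw":0},{"translation":[-0.7,0,3],"angular":[0,0,0],"jaw":0}]'
```

```text
t: 6.0
ee_pos: [528.4, -227.9, 25.2]
orientation: [3.088, -0.248, 0.387]
ft_force: [-10.0, 2.0, 18.5]
width: 0.9
grasp_force: 9.6
```

The force jumped from 6 N to 18.5 N, so the pedal is at its stop. Now I hold it.

```bash
python3 -m creep '[{"translation":[-0.1,0,0.5],"angular":[0,0,0],"jaw":0},{"translation":[-0.1,0,0.5],"angular":[0,0,0],"jaw":0},{"translation":[-0.1,0,0.5],"angular":[0,0,0],"jaw":0},{"translation":[-0.1,0,0.5],"angular":[0,0,0],"jaw":0},{"translation":[-0.1,0,0.5],"angular":[0,0,0],"jaw":0},{"translation":[-0.1,0,0.5],"angular":[0,0,0],"jaw":0},{"translation":[-0.1,0,0.5],"angular":[0,0,0],"jaw":0},{"translation":[-0.1,0,0.5],"angular":[0,0,0],"jaw":0}]'
for i in 1 2; do python3 -m creep '[{"translation":[0,0,0],"angular":[0,0,0],"jaw":0},{"translation":[0,0,0],"angular":[0,0,0],"jaw":0},{"translation":[0,0,0],"angular":[0,0,0],"jaw":0},{"translation":[0,0,0],"angular":[0,0,0],"jaw":0},{"translation":[0,0,0],"angular":[0,0,0],"jaw":0},{"translation":[0,0,0],"angular":[0,0,0],"jaw":0},{"translation":[0,0,0],"angular":[0,0,0],"jaw":0},{"translation":[0,0,0],"angular":[0,0,0],"jaw":0}]'; done
python3 - <<'E'
from h import *
import cv2
a=ctrl.get_image("scene")[60:280,260:420,::-1];b=ctrl.get_image("top")[30:250,260:420,::-1]
cv2.imwrite("pics/hold.png",cv2.resize(np.hstack([a,b]),None,fx=2.5,fy=2.5,interpolation=2))
E
```

```text
t: 7.0
ee_pos: [528.5, -228.0, 25.1]
orientation: [3.088, -0.248, 0.388]
ft_force: [-12.3, 2.0, 24.0]
width: 0.3
grasp_force: 12.3
t: 8.0
ee_pos: [528.5, -227.9, 25.1]
orientation: [3.088, -0.248, 0.388]
ft_force: [-12.2, 1.6, 23.2]
width: 0.5
grasp_force: 12.3
t: 9.0
ee_pos: [528.4, -227.9, 25.1]
orientation: [3.088, -0.248, 0.388]
ft_force: [-10.6, 2.3, 23.7]
width: 0.5
grasp_force: 12.3
```

View pics/hold.png

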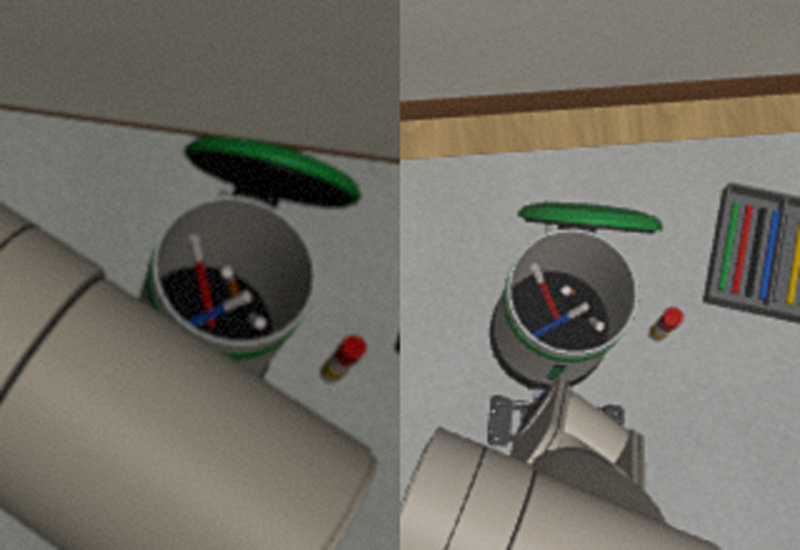

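The lid has stood fully open for over 3 s. Now I let the pedal up at about 8 mm/s.

```bash
for i in 1 2 3; do python3 -m creep '[{"translation":[0.25,0,-1],"angular":[0,0,0],"jaw":0},{"translation":[0.5,0,-2],"angular":[0,0,0],"jaw":0},{"translation":[0.75,0,-3],"angular":[0,0,0],"jaw":0},{"translation":[1,0,-4],"angular":[0,0,0],"jaw":0},{"translation":[1.25,0,-5],"angular":[0,0,0],"jaw":0},{"translation":[1.5,0,-6],"angular":[0,0,0],"jaw":0},{"translation":[1.75,0,-7],"angular":[0,0,0],"jaw":0},{"translation":[2,0,-8],"angular":[0,0,0],"jaw":0}]'; done
```

```text
t: 10.1
ee_pos: [529.2, -228.2, 32.3]
orientation: [3.088, -0.248, 0.389]
ft_force: [-4.6, 1.9, 6.0]
width: 0.1
grasp_force: 3.0
t: 11.1
ee_pos: [530.1, -228.5, 41.2]
orientation: [3.087, -0.248, 0.391]
ft_force: [-2.2, 2.8, 8.6]
width: 0.4
grasp_force: 4.1
t: 12.1
ee_pos: [531.1, -228.9, 49.7]
orientation: [3.085, -0.247, 0.394]
ft_force: [1.5, -0.8, 1.4]
width: 0.8
grasp_force: 0.7
```

Contact is nearly gone, so I rise slowly a little further, then retreat up and back from the bin.

```bash
python3 -m creep '[{"translation":[0.25,0,-1],"angular":[0,0,0],"jaw":0},{"translation":[0.5,0,-2],"angular":[0,0,0],"jaw":0},{"translation":[0.75,0,-3],"angular":[0,0,0],"jaw":0},{"translation":[1,0,-4],"angular":[0,0,0],"jaw":0},{"translation":[1.25,0,-5],"angular":[0,0,0],"jaw":0},{"translation":[1.5,0,-6],"angular":[0,0,0],"jaw":0},{"translation":[1.75,0,-8],"angular":[0,0,0],"jaw":0},{"translation":[2,0,-10],"angular":[0,0,0],"jaw":0}]'
python3 -m creep '[{"translation":[0,0,-10],"angular":[0,0,0],"jaw":0},{"translation":[0,0,-25],"angular":[0,0,0],"jaw":0},{"translation":[0,0,-45],"angular":[0,0,0],"jaw":0},{"translation":[-10,0,-65],"angular":[0,0,0],"jaw":0},{"translation":[-30,0,-85],"angular":[0,0,0],"jaw":0},{"translation":[-50,0,-100],"angular":[0,0,0],"jaw":0},{"translation":[-60,0,-105],"angular":[0,0,0],"jaw":0},{"translation":[-60,0,-105],"angular":[0,0,0],"jaw":0}]'
python3 - <<'E'
import cv2
from workcell import ctrl
cv2.imwrite("pics/end.png",ctrl.get_image("top")[:,:,::-1])
E
```

```text
t: 13.1
ee_pos: [528.5, -228.2, 59.0]
orientation: [3.088, -0.248, 0.389]
ft_force: [0.6, -0.0, -0.0]
width: 0.5
grasp_force: 0.0
t: 14.1
ee_pos: [445.3, -214.9, 146.3]
orientation: [3.087, -0.248, 0.39]
ft_force: [0.7, 0.1, -0.4]
width: 0.2
grasp_force: 0.0
```

View pics/end.png

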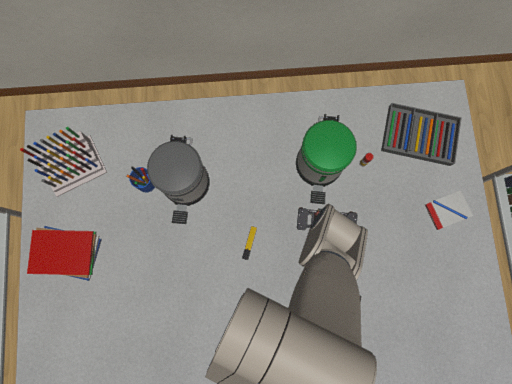

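The green lid is shut at (330,147), the pedal is back up at (318,197), the grey lid is shut, the goods haven't moved, and the arm is clear.

```bash
python3 -c "
from workcell import ctrl
print(ctrl.close_job())"
```

```text
the job is handed in; nothing more can be done
None
```

I held the green lid fully open for about 3 s, lowered it gently through the pedal until it shut, and handed the job in at about 14 s; the final picture shows the grey lid shut, the goods in place and the arm clear, but no verdict was returned.

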